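# Date a gift box in the stamp press

## Task

Slide the tan gift box end-on into the tunnel of the blue stamp press until it rests against the hidden stop inside, gently, because a hard push shifts the stop out of its setting. Then press the black palm knob all the way down so the date is stamped on the lid, and let it come back up, leaving the box in the press against its stop. Do not disturb the jars on the counter.

Things in the scene. Friction and masses are not known exactly. Their poses are not given: they have to be found in the camera images.
- box_mid (a point): Closed tan card gift box, loose, 64 x 120 x 32 mm, 0.11 to 0.17 kg, lying flat. The point is its centre, 16 mm above its underside. Its own y axis runs along the 120 mm length, its x axis across the 64 mm width, z up. Both ends are alike: either may go in first.
- press_mouth (a point): Blue bench stamp press, fixed to the counter. The point is the middle of the mouth's lower edge, on the bare aluminium deck (112 mm wide, top 12 mm above the counter, reaching 76 mm out before the mouth). x points into the tunnel, y left, z up. The mouth is 36 mm high; the tunnel is straight, 70 mm wide between cheeks flared in the first 12 mm. The cover's top is 69 mm above the counter.
- press_back (a point): Middle of the press's closed back, 112 mm behind the mouth, 30 mm above the counter; axes as at the mouth. Inside, out of sight, a stop plate 24 mm wide on the centre line is set somewhere from 53 to 83 mm behind the mouth, so 37 to 67 mm of the box stay outside. It is clamped by friction and gives way when the box bears on it with over 6.5 N. At the stop the resistance climbs at once, over and above the drag: a push of about 8 N in all is a sure sign.
- press_lip (a point): Middle of the cover's front top edge, straight above the mouth, 69 mm above the counter. Under the cover, 15 to 22 mm behind the mouth, the box's leading edge must lift a sprung rubber roller by 1.5 mm (2 to 3 N of resistance over a few mm). Deck and roller drag on the box all the way in, by 1 to 5 N, most when the push also bears down on it. None of that is the stop.
- knob_top (a point): Top centre of the round black palm knob (38 mm across) on the press, 167 mm above the counter when up, on the centre line 42 mm behind the mouth. It is pushed straight down.
- stamp_knob (a joint): Travel of the palm knob in m: 0 up, 0.020 all the way down. A spring returns it. The cushioned stamp under it meets the box's lid after 12 mm; the push needed grows from about 4 N to about 14 N at the bottom, where the knob has its own hard stop.
- honey_mid (a point): Honey jar with a yellow lid, 68 mm across, 112 mm high, loose; the point is its centre. To be left alone.
- jam_mid (a point): Pink jam jar with a pale lid, 74 mm across, 84 mm high, loose; the point is its centre. To be left alone.
- spice_mid (a point): Spice jar with a red cap, 44 mm across, 105 mm high, loose; the point is its centre. To be left alone.

How it is judged:
On the way, in this order (a step that is already met when the one before it is completed fails the run):
1. the box is home: its end within 1.5 mm of the hidden stop, the knob still up (distance between box_mid and stop_plate below 0.0655 m and value of joint stamp_knob below 0.005 m), for 0.2 s.
2. the knob is pressed down to its last 4 mm and the stamp bears on the box while it is home (distance between box_mid and stop_plate below 0.0655 m and value of joint stamp_knob above 0.016 m and contact force between stamp_die and box above 3 N), for 0.1 s.
At the end, for the whole second after the job is handed in: the box lies still in the press with its end within 1.5 mm of the stop, and the knob is back up to within 3 mm (distance between box_mid and stop_plate below 0.0655 m and value of joint stamp_knob below 0.003 m and linear speed of box below 0.01 m/s); the robot touches nothing.
It fails at once if the stop is pushed more than 1.5 mm out of its setting (distance of stop_plate from where it was at the start of the episode above 0.0015 m).
It fails at once if a jar is shifted more than 30 mm or tipped (distance of any of honey_mid, jam_mid, spice_mid from where it was at the start of the episode above 0.03 m or angle between any of honey_mid, jam_mid, spice_mid's own z axis and vertical above 0.5 rad).
It also fails if it takes over 72 s, if anything falls off the work surface, if the arm or the gripper's body presses on something with over 40 N, if the wrist force passes 120 N, or if a joint passes its speed limit or range.

## Robot

A 7-joint arm with a two-finger parallel gripper is mounted at the origin on a cart in front of the work surface, level with it; the furniture and walls round the work are solid. World frame = base frame: x ahead of the robot, y to its left, z up, the work surface at z = 0. Lengths are in m, angles in rad, forces in N, time in s.
With the tool pointing down it reaches from about 0.35 to 0.9 m from the base axis. Payload 8.1 kg.
Tool frame: the origin (TCP) lies at the very end of the fingers, on their centre line; the grasp point (between the pads) lies 19 mm behind it (grip_depth is the distance from the TCP to the grasp point, in m); y points along the fingers, x is the direction in which the jaws open and shut, and the axes are right-handed (so a half turn about y gives the same grasp; the last joint's range is limited). The gripper opens to 92 mm and grips with 3 to 60 N. Pads are 19 mm wide; open, the fingers measure 130 mm over their backs; the gripper's body (75 mm by 190 mm) begins 47 mm behind the grasp point.
Start: joints at [-1.289, 0.434, 0.025, 1.573, -0.012, 1.134, -0.075], TCP at [0.235, 0.579, 0.227] pointing down, gripper open.
Joint ranges: [-2.62, 2.62], [-0.44, 2.09], [-1.27, 1.32], [0.08, 2.57], [-1.32, 4.46], [0.12, 2], [-2.74, 2.74]. Speed limits (rad/s): [2.22, 2.22, 3.01, 3.01, 3.14, 3.14, 3.14].

## Interface

Orientations are given as [roll, pitch, yaw] about the fixed x, y, z axes, in that order (R = Rz(yaw) Ry(pitch) Rx(roll)).
In Python, from plant import observe, grab_frame, job_done, grip_depth gives the robot as it stands.
- The arm moves only by the tool jog_arm, never from a script. Its argument "rows" is a list of rows, each a list of 7 numbers: the shift along the tool's x, y, z in mm, then the turn, a rotation vector about the tool's x, y, z in rad, then the closure in counts, from 0 (fully open) to 255 (shut). In form: [[x, y, z, ax, ay, az, jaw], ...]. A call has 1 to 5 rows; each row is the pose to reach, as a shift and turn from the pose commanded when the call began, along the tool's axes at that moment; what a row does not reach only later rows make up. A row lasts 1/8 s, in which the tool goes at most 62.5 mm and 10.7 degrees, less where a joint would pass 70% of its speed; a pose out of reach is approached as far as the arm can. A call with a gripper value outside its range is refused whole. The fingers move at their own pace and stop on an object; "force" is the grip in N (left out, the last holds). Time passes only in rows, so rows that repeat a pose let the fingers close. It gives the time, the measured TCP pose, the force and the opening at its end, in the units of the state.
- observe(): the state, without advancing time (a new reading comes with each control period).
- grab_frame(name): name is "side" or "top" or "wrist"; returns a dict with "color" (480x640x3 uint8, red, green, blue), "z_map" (480x640 float32, m along the optical axis (not along the pixel's ray), 0 where there is no reading), "intrinsics" (3x3 intrinsics, pixels), "origin" and "attitude" of the camera in the world. Camera axes: x right, y up, looking along -z (the intrinsics and any distortion apply to the point x, -y, -z); pixel columns grow to the right and rows downward; lengths in m; the calibration is good to about 2 mm. A picture is of the moment at which its call begins.
- job_done(): hands the job in, once; it reports no verdict.
The state is a dict: "t": time; "joint_pos": joint angles; "dq": joint speeds; "tau": joint torques, N m; "eef_pos": TCP position; "orientation": TCP orientation; "contact_force": force on the tool from outside, world axes, zero at the start; "ft_torque": the same for the moment, N m; "opening": finger opening in m.
Only numpy, scipy, OpenCV 4.12 (cv2) and the standard library are available. Lean on these libraries where they do the work, as an engineer would, in place of code of your own. Each camera call takes 0.05 s, during which the arm holds its last target. There are 200 camera calls.

## Working session

There is one attempt and no reset: what is moved stays moved. The work goes in short steps, Python scripts to look and compute and a tool call to move; the robot and the scene stay as the last step left them, time stands still between calls to the robot, and variables do not carry over. Pictures are saved under pics/ and viewed, about 8 in all and at most 12, crops included, and the job is handed in when it is done.

Besides the shell and the picture viewer there is one more tool, called after "Request:" as name(argument=value, ...) on one line, values as JSON. jog_arm: Moves the arm, as the interface text tells. Its arguments: {"type":"object","properties":{"rows":{"type":"array","items":{"type":"array","items":{"type":"number"}}},"force":{"type":"number"}},"required":["rows"]}

```bash
mkdir -p pics; cat > h.py <<'E'
import numpy as np, cv2
from plant import observe, grab_frame, job_done, grip_depth
def shot(cam,name):
    f=grab_frame(cam); np.savez('pics/'+name+'.npz',**f)
    cv2.imwrite('pics/'+name+'.png',f['color'][:,:,::-1]); return f
def load(name): return dict(np.load('pics/'+name+'.npz'))
def rot(f):
    A=np.array(f['attitude'])
    if A.shape==(3,3): return A
    from scipy.spatial.transform import Rotation as R
    return R.from_euler('xyz',A).as_matrix() if A.size==3 else R.from_quat(A).as_matrix()
def cloud(f):
    K=f['intrinsics'];d=f['z_map'];v,u=np.mgrid[:480,:640]
    P=np.stack([(u-K[0,2])/K[0,0]*d,-(v-K[1,2])/K[1,1]*d,-d],-1)
    return P@rot(f).T+f['origin']
E
python3 - <<'E'
from h import *
for c in('top','side'):
    f=shot(c,c+'0'); print(c,f['origin'],f['attitude'],f['intrinsics'],{k:0 for k in f})
o=observe(); print(o)
E
```

```text
top [ 0.52233873 -0.03813409  1.04967001] [ 0.03787982  0.00783573 -1.54382393] [[492.63123838   0.         318.47109786]
 [  0.         492.63123838 250.66506822]
 [  0.           0.           1.        ]] {'color': 0, 'z_map': 0, 'intrinsics': 0, 'origin': 0, 'attitude': 0}
side [ 0.57995293 -0.65823141  0.84952909] [ 0.72270985 -0.00368803  0.04266786] [[489.29084705   0.         328.22083257]
 [  0.         489.29084705 247.21334128]
 [  0.           0.           1.        ]] {'color': 0, 'z_map': 0, 'intrinsics': 0, 'origin': 0, 'attitude': 0}
{'t': 0.1, 'joint_pos': array([-1.28860043,  0.43513539,  0.02495777,  1.57400888, -0.01155342,
        1.13398024, -0.07511622]), 'dq': array([ 1.32112754e-03, -1.23926790e-03, -2.49629009e-04, -1.13620978e-03,
        1.99083359e-03,  1.01431607e-04, -1.35491754e-05]), 'tau': array([ 2.84898881e-03, -6.69122243e+01,  9.87814218e-01, -3.15140140e+01,
       -6.05029799e-02,  3.74330312e-02,  3.29519196e-05]), 'eef_pos': array([0.23449091, 0.57885475, 0.22603333]), 'orientation': array([-1.57095812e+00,  1.37861666e-03,  1.18594875e+00]), 'contact_force': array([-0.14567071, -0.76639862,  0.65522026]), 'ft_torque': array([ 0.01912793, -0.03872652,  0.04002913]), 'opening': 0.09147020909064908}
```

View pics/top0.png

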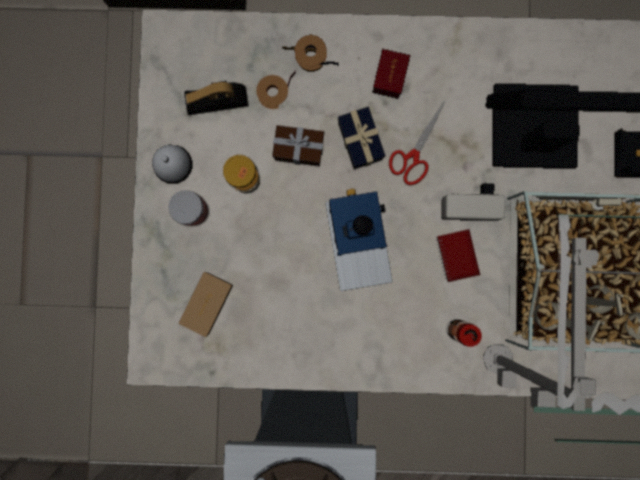

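View pics/side0.png

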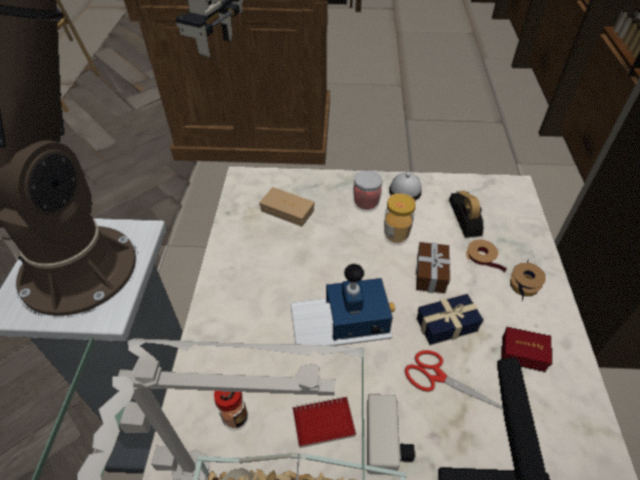

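The top view shows the box (205,303), the press with cover (358,222), deck (363,270) and knob (362,226), and jars at (187,208), (240,172), (465,333). The side view agrees with these positions.

```bash
python3 - <<'E'
from h import *
for c in('top','side'):
    f=load(c+'0');P=cloud(f);C=f['color'].astype(int);hsv=cv2.cvtColor(f['color'],cv2.COLOR_RGB2HSV)
    def rep(n,m,zlo,zhi):
        m=m&(P[...,2]>zlo)&(P[...,2]<zhi)
        k,l,s,_=cv2.connectedComponentsWithStats(m.astype(np.uint8)); i=1+s[1:,4].argmax(); q=P[l==i]
        r=cv2.minAreaRect((q[:,:2]*1000).astype(np.float32)); print(c,n,len(q),np.round(q.mean(0),4),'z',np.round(np.median(q[:,2]),4),'rect',np.round(r[0],1),np.round(r[1],1),round(r[2],2))
    reg=lambda x0,x1,y0,y1:(P[...,0]>x0)&(P[...,0]<x1)&(P[...,1]>y0)&(P[...,1]<y1)
    v,u=np.mgrid[:480,:640]
    if c=='top':
        for n,(a,b) in dict(box=(205,303),deck=(364,272),cover=(345,235),knob=(362,226),table=(280,250)).items(): print(n,P[b,a])
    rep('box',reg(.2,.6,.1,.4),.022,.042)
    rep('cover',reg(.35,.75,-.25,.05),.058,.08)
    rep('deck',reg(.3,.75,-.25,.05),.006,.02)
    rep('knob',reg(.35,.75,-.25,.05),.135,.2)
    rep('jars',reg(.45,.75,.1,.4),.06,.2)
E
```

```text
box [0.44653709 0.20165323 0.03326072]
deck [ 0.51911341 -0.12558577  0.01538161]
cover [ 0.59046078 -0.08056128  0.08981736]
knob [ 0.60195039 -0.10722358  0.16724441]
table [5.61100359e-01 5.32280523e-02 3.70649293e-04]
top box 1869 [0.4448 0.2022 0.0322] z 0.0323 rect [445.  203.1] [ 66.1 120.3] 65.51
top cover 2235 [ 0.6197 -0.1048  0.0695] z 0.0695 rect [ 617.3 -106. ] [115.2  98.4] 11.17
top deck 2070 [ 0.5333 -0.1173  0.0126] z 0.0126 rect [ 583.  -112.7] [191.4 112.1] 11.11
top knob 329 [ 0.6043 -0.1077  0.1656] z 0.1659 rect [ 604.4 -107.7] [35.9 35.3] 46.38
top jars 1003 [0.6379 0.2341 0.0822] z 0.0833 rect [638.5 235.8] [67.9 66.7] 19.21
side box 1052 [0.4463 0.1984 0.0316] z 0.032 rect [444.9 202.4] [ 70.2 121.5] 65.05
side cover 2075 [ 0.6212 -0.1151  0.0689] z 0.0691 rect [ 618.1 -106.2] [114.7 100.8] 11.15
side deck 2128 [ 0.5475 -0.1288  0.0122] z 0.0122 rect [ 584.  -114.3] [194.3 111.5] 8.8
side knob 311 [ 0.6052 -0.1129  0.164 ] z 0.1652 rect [ 604.9 -108.9] [34.9 35.5] 42.08
side jars 729 [0.7063 0.12   0.102 ] z 0.1108 rect [708.2 128.7] [65.  57.3] 0.09
```

Request:
jog_arm(rows=[[-55,20,-62,0,0.046,0,0],[-110,40,-124,0,0.046,0,0],[-165,60,-186,0,0.046,0,0],[-215,75,-250,0,0.046,0,0],[-240,90,-278,0,0.046,0,0]])

```text
t: 0.72
eef_pos: [0.3734, 0.3069, 0.1534]
orientation: [-1.571, -0.001, 1.14]
contact_force: [1.3, 0.3, -0.4]
opening: 0.0921
```

Request:
jog_arm(rows=[[0,0,0,0,0,0,0],[0,0,0,0,0,0,0]])

```text
t: 0.98
eef_pos: [0.3725, 0.3091, 0.1538]
orientation: [-1.57, -0.0, 1.14]
contact_force: [0.0, 0.0, -0.2]
opening: 0.0918
```

```bash
cat >> h.py <<'E'
from scipy.spatial.transform import Rotation as Rn
def togo(p,yaw):
    o=observe(); R=Rn.from_euler('xyz',o['orientation']).as_matrix()
    T=Rn.from_euler('xyz',[-np.pi/2,0,yaw]).as_matrix()
    print('t',round(o['t'],2),'p',np.round(o['eef_pos']*1000,1),'rpy',np.round(o['orientation'],4),'F',np.round(o['contact_force'],2))
    print('go',np.round(R.T@(np.array(p)-o['eef_pos']*1000),1),'turn',np.round(Rn.from_matrix(R.T@T).as_rotvec(),4))
E
python3 - <<'E'
from h import *
togo([422.3,213.2,6],1.140); print(observe()['joint_pos'])
shot('wrist','w1')
E
```

```text
t 0.97 p [372.5 309.1 153.8] rpy [-1.5704e+00 -3.0000e-04  1.1395e+00] F [ 0.01  0.03 -0.19]
go [-66.4 147.7 -85.4] turn [-0.0004 -0.0005  0.0003]
[-0.88473719  0.28827147  0.10160569  2.00733586 -0.03905233  0.84766196
  0.37805032]
```

View pics/w1.png

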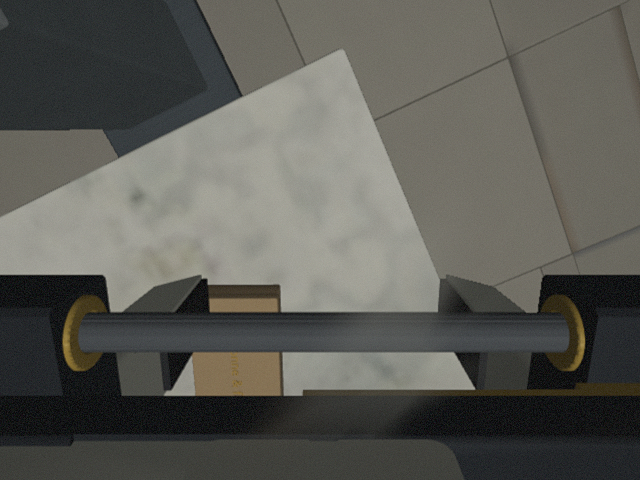

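Wrist view: box (columns 195–283) is parallel to the tool axes, lying toward -x/-z as computed. I'll go over it and descend.

Request:
jog_arm(rows=[[-33,30,-43,0,0,0,0],[-66,60,-85,0,0,0,0],[-66.5,95,-85.5,0,0,0,0],[-66.5,95,-85.5,0,0,0,0]])

```text
t: 1.52
eef_pos: [0.421, 0.213, 0.0572]
orientation: [-1.568, 0.003, 1.141]
contact_force: [-0.1, -0.2, -0.5]
opening: 0.0922
```

```bash
python3 - <<'E'
from h import *
togo([422.3,213.2,6],1.140)
shot('wrist','w2')
E
```

```text
t 1.52 p [421.  213.   57.2] rpy [-1.5683  0.0031  1.1414] F [-0.12 -0.23 -0.51]
go [ 0.9 51.2 -1.2] turn [-0.0025  0.0013 -0.0031]
```

View pics/w2.png

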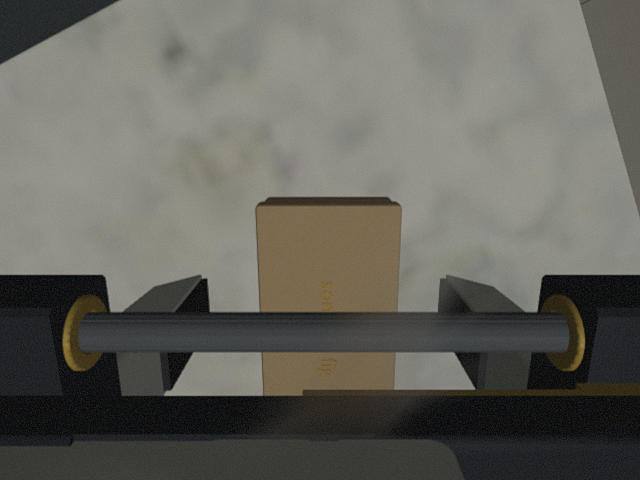

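Box columns 258–400, fingers 208–440: centred between the jaws. Descend and grip.

Request:
jog_arm(rows=[[1,30,-1,0,0,0,0],[1,51,-1,0,0,0,0],[1,51,-1,0,0,0,0]], force=20)

```text
t: 1.95
eef_pos: [0.4235, 0.2147, 0.0081]
orientation: [-1.57, -0.0, 1.143]
contact_force: [-0.1, -0.5, 0.2]
opening: 0.092
```

Request:
jog_arm(rows=[[0,0,0,0,0,0,255],[0,0,0,0,0,0,255],[0,0,0,0,0,0,255],[0,0,0,0,0,0,255],[0,0,0,0,0,0,255]])

```text
t: 2.58
eef_pos: [0.4243, 0.2134, 0.0084]
orientation: [-1.571, -0.001, 1.14]
contact_force: [-1.1, 0.4, 7.4]
opening: 0.0652
```

```bash
python3 - <<'E'
from h import *
togo([422.3,213.2,6],1.140); print(observe()['opening'])
E
```

```text
t 2.58 p [424.3 213.4   8.4] rpy [-1.5712e+00 -1.0000e-03  1.1400e+00] F [-1.08  0.44  7.4 ]
go [-1.   2.4  1.7] turn [ 0.0004 -0.      0.001 ]
0.06522946549375623
```

Request:
jog_arm(rows=[[0,-30,0,0,0,0,255],[0,-65,0,0,0,0,255],[0,-65,0,0,0,0,255]])

```text
t: 2.95
eef_pos: [0.4253, 0.2139, 0.0748]
orientation: [-1.573, -0.004, 1.14]
contact_force: [0.3, -0.4, -1.9]
opening: 0.0648
```

```bash
python3 - <<'E'
from h import *
togo([469.9,-134.9,60],1.765); print(observe()['opening'])
E
```

```text
t 2.95 p [425.3 213.9  74.8] rpy [-1.573  -0.0038  1.1397] F [ 0.33 -0.44 -1.86]
go [-298.3   14.1 -186.2] turn [ 0.0033 -0.6253  0.0029]
0.06484824218300139
```

Request:
jog_arm(rows=[[-30,0,-19,0,-0.1,0,255],[-75,0,-47,0,-0.23,0,255],[-120,0,-75,0,-0.36,0,255],[-165,0,-103,0,-0.49,0,255],[-210,0,-131,0,-0.6,0,255]])

```text
t: 3.58
eef_pos: [0.4547, -0.0341, 0.0719]
orientation: [-1.57, -0.0, 1.744]
contact_force: [0.3, 0.1, -2.1]
opening: 0.065
```

Request:
jog_arm(rows=[[0,0,0,0,0,0,255]])

```text
t: 3.7
eef_pos: [0.4546, -0.0376, 0.0719]
orientation: [-1.569, 0.001, 1.733]
contact_force: [-0.4, 2.0, -1.6]
opening: 0.0648
```

```bash
python3 - <<'E'
from h import *
togo([469.9,-134.9,60],1.765); print(observe()['opening'],observe()['joint_pos'])
E
```

```text
t 3.7 p [454.6 -37.6  71.9] rpy [-1.5693e+00  1.3000e-03  1.7327e+00] F [-0.4   1.96 -1.6 ]
go [-98.4  12.    0.6] turn [-0.0015 -0.0323 -0.0013]
0.06480884517902442 [-0.03358136  0.37693826 -0.00280501  2.1452706   0.00430052  0.62067916
  1.69302143]
```

Request:
jog_arm(rows=[[-33,0,4,0,-0.032,0,255],[-66,5,4,0,-0.032,0,255],[-98,12,3,0,-0.032,0,255],[-98,12,3,0,-0.032,0,255],[-98,12,3,0,-0.032,0,255]])

```text
t: 4.32
eef_pos: [0.4683, -0.1282, 0.0602]
orientation: [-1.57, -0.001, 1.772]
contact_force: [0.2, 0.8, -2.2]
opening: 0.065
```

```bash
python3 - <<'E'
from h import *
togo([469.9,-134.9,21],1.765)
ims=[shot(c,c+'3')['color'] for c in('top','side')]
a=cv2.resize(ims[0][170:370,270:450],None,fx=3,fy=3,interpolation=3)
cv2.imwrite('pics/c3.png',a[:,:,::-1])
P=cloud(load('top3')); 
m=(P[...,2]>.07)&(P[...,2]<.1)&(abs(P[...,0]-.5)<.1)&(abs(P[...,1]+.13)<.1)
q=P[m]; print(len(q))
E
```

```text
t 4.33 p [ 468.3 -128.2   60.2] rpy [-1.5698e+00 -1.1000e-03  1.7724e+00] F [ 0.2   0.8  -2.24]
go [-6.9 39.2 -0.2] turn [-0.001   0.0074  0.0011]
1010
```

View pics/c3.png

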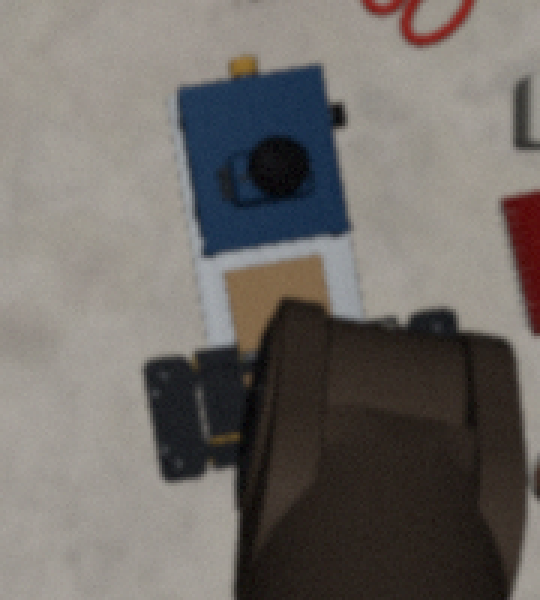

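The picture shows the box (225–328, 255) ahead of the mouth, slightly left of centre, as the remaining 7 mm says. I'll correct and lower near the deck, then check the lateral fit numerically.

Request:
jog_arm(rows=[[-7,15,0,0,0.0074,0,255],[-7,33,0,0,0.0074,0,255],[-7,33,0,0,0.0074,0,255],[-7,33,0,0,0.0074,0,255]])

```text
t: 4.92
eef_pos: [0.4702, -0.1363, 0.0277]
orientation: [-1.571, -0.0, 1.765]
contact_force: [0.7, -0.6, -1.3]
opening: 0.0645
```

```bash
cat > lat.py <<'E'
from h import *
import sys
yaw=np.radians(11.15);d=np.array([np.cos(yaw),np.sin(yaw)]);n=np.array([-d[1],d[0]]);M=np.array([563.3,-116.5])
togo([469.9,-134.9,21],1.765)
for c in('top','side'):
    f=shot(c,c+sys.argv[1]);P=cloud(f)*1000;h=cv2.cvtColor(f['color'],cv2.COLOR_RGB2HSV)
    q=P[...,:2]-M;a=q@d;s=q@n
    tan=(h[...,0]>8)&(h[...,0]<25)&(h[...,1]>60)&(h[...,2]>70)&(P[...,2]>25)&(P[...,2]<65)&(abs(s)<60)&(a>-110)&(a<5)
    blue=(h[...,0]>95)&(h[...,0]<125)&(h[...,1]>100)&(P[...,2]>55)&(P[...,2]<80)&(abs(s)<80)&(a>-20)&(a<140)
    deck=(P[...,2]>6)&(P[...,2]<17)&(abs(s)<70)&(a>-90)&(a<-2)
    for nm,m in(('box',tan),('cover',blue),('deck',deck)):
        if m.sum()<20: print(c,nm,m.sum());continue
        print(c,nm,m.sum(),'a',np.round(np.percentile(a[m],[1,99]),1),'z',np.median(P[...,2][m]).round(1))
        for lo in range(-100,120,20):
            k=m&(a>=lo)&(a<lo+20)
            if k.sum()>60: print('   ',lo,np.round(np.percentile(s[k],[1,99]),1),'mid',np.percentile(s[k],[1,99]).mean().round(1))
E
python3 lat.py 4
```

```text
t 4.92 p [ 470.2 -136.3   27.7] rpy [-1.5706e+00 -1.0000e-04  1.7647e+00] F [ 0.66 -0.59 -1.34]
go [1.5 6.7 0. ] turn [-0.0002 -0.0003  0.0001]
top box 541 a [-76.6 -14.9] z 51.8
    -60 [-31.8  29.5] mid -1.1
    -40 [-32.1  28.7] mid -1.7
    -20 [-31.5  28.7] mid -1.4
top cover 2039 a [  0.9 108.5] z 69.7
    0 [-45.4  47. ] mid 0.8
    20 [-45.9  48.3] mid 1.2
    40 [-46.   48.1] mid 1.1
    60 [-47.2  47.7] mid 0.2
    80 [-45.6  47.3] mid 0.9
    100 [-45.1  47.2] mid 1.1
top deck 729 a [-61.3  -2.3] z 12.5
    -60 [-54.9  55.4] mid 0.3
    -40 [-55.5  55.9] mid 0.2
    -20 [-54.8  54.6] mid -0.1
side box 747 a [-60.4 -14.4] z 51.3
    -60 [-34.5  29.2] mid -2.7
    -40 [-34.4  29.4] mid -2.5
    -20 [-33.8  30.3] mid -1.8
side cover 1940 a [  0.3 108.3] z 69.0
    0 [-49.6  45. ] mid -2.3
    20 [-49.7  44.7] mid -2.5
    40 [-49.3 -23.7] mid -36.5
    60 [-49.4  45.8] mid -1.8
    80 [-49.4  43.9] mid -2.7
    100 [-50.   45.9] mid -2.0
side deck 445 a [-67.3  -2.2] z 12.0
    -60 [-49.  -27.4] mid -38.2
    -40 [-53.4 -26.7] mid -40.1
    -20 [-55.2  53.5] mid -0.9
```

Request:
jog_arm(rows=[[1.5,4,0,0,0,0,255],[1.5,7,0,0,0,0,255],[1.5,7,0,0,0,0,255],[1.5,7,0,0,0,0,255]])

```text
t: 5.52
eef_pos: [0.4699, -0.135, 0.0207]
orientation: [-1.571, -0.0, 1.764]
contact_force: [-0.8, 0.0, -1.2]
opening: 0.0648
```

Request:
jog_arm(rows=[[0,0,-4,0,0,0,255],[0,0,-8,0,0,0,255],[0,0,-8,0,0,0,255]])

```text
t: 5.9
eef_pos: [0.4784, -0.1332, 0.0208]
orientation: [-1.571, 0.0, 1.765]
contact_force: [0.0, 0.2, -2.7]
opening: 0.0648
```

```bash
python3 lat.py 5|grep -v cover
```

```text
t 5.9 p [ 478.4 -133.2   20.8] rpy [-1.5714e+00  1.0000e-04  1.7649e+00] F [ 0.01  0.22 -2.68]
go [ 0.  -0.2  8.6] turn [ 0.0006 -0.0001 -0.0001]
top box 475 a [-56.3  -6.3] z 45.0
    -60 [11.9 30.2] mid 21.1
    -40 [-30.6  30.8] mid 0.1
    -20 [-30.6  30.1] mid -0.2
    0 [-45.5  46.8] mid 0.7
    20 [-46.2  47.9] mid 0.9
    40 [-45.9  48.1] mid 1.1
    60 [-47.5  47.8] mid 0.1
    80 [-45.5  47.7] mid 1.1
    100 [-45.1  47.1] mid 1.0
top deck 494 a [-52.3  -2.2] z 12.5
    -60 [-54.8  55.7] mid 0.5
    -40 [-55.5  55.5] mid 0.0
    -20 [-54.8  55.2] mid 0.2
side box 684 a [-51.9  -6.5] z 44.1
    -60 [-33.2  30.6] mid -1.3
    -40 [-33.3  30.7] mid -1.3
    -20 [-33.1  30.5] mid -1.3
    0 [-49.3  45.3] mid -2.0
    20 [-49.5  45.4] mid -2.1
    40 [-49.4 -23.5] mid -36.4
    60 [-49.   45.6] mid -1.7
    80 [-49.2  44.8] mid -2.2
    100 [-48.9  45.5] mid -1.7
side deck 290 a [-60.2  -2.3] z 12.4
    -40 [-54.2  54.6] mid 0.2
    -20 [-55.3  53.5] mid -0.9
```

Request:
jog_arm(rows=[[0,0,-4,0,0,0,255],[0,0,-8,0,0,0,255],[0,0,-12,0,0,0,255],[0,0,-15,0,0,0,255],[0,0,-18,0,0,0,255]])

```text
t: 6.62
eef_pos: [0.4956, -0.1299, 0.0207]
orientation: [-1.571, -0.0, 1.765]
contact_force: [0.1, 0.3, -1.4]
opening: 0.0648
```

Request:
jog_arm(rows=[[0,0,-3,0,0,0,255],[0,0,-6,0,0,0,255],[0,0,-8,0,0,0,255]])

```text
t: 7.0
eef_pos: [0.5031, -0.1284, 0.0206]
orientation: [-1.57, -0.0, 1.764]
contact_force: [-0.9, 0.5, -1.3]
opening: 0.065
```

Request:
jog_arm(rows=[[0,0,-2,0,0,0,255],[0,0,-4,0,0,0,255],[0,0,-6,0,0,0,255]])

```text
t: 7.38
eef_pos: [0.5093, -0.1272, 0.0207]
orientation: [-1.571, -0.0, 1.764]
contact_force: [-0.2, -0.5, -2.6]
opening: 0.065
```

```bash
python3 lat.py 6|grep -v '   '; python3 -c "
import cv2
b=cv2.imread('pics/side6.png')[230:380,230:430];cv2.imwrite('pics/c6.png',cv2.resize(b,None,fx=3.5,fy=3.5,interpolation=3))"
```

```text
top box 56 a [-23.5  -1.8] z 44.5
top cover 1840 a [  2.1 108.6] z 69.5
top deck 95 a [-18.5  -2.2] z 12.2
side cover 1941 a [  0.7 108.3] z 69.0
side deck 159 a [-61.7  -2.3] z 12.3
```

View pics/c6.png

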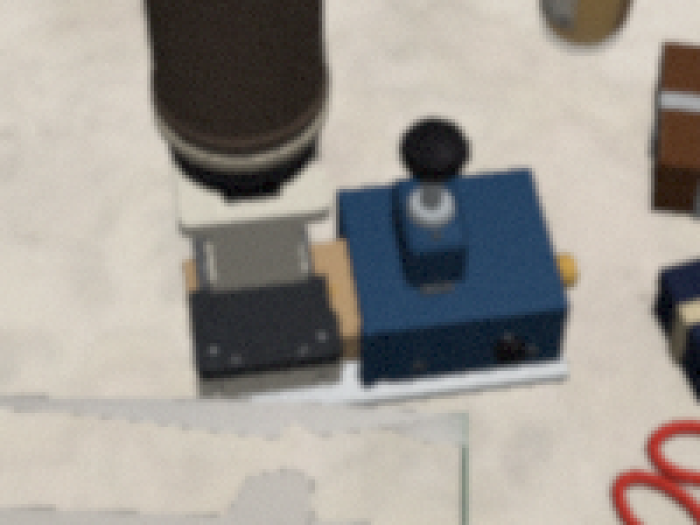

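The box is inside the mouth (about 28 mm deep), square, with little force. Advance to about 45 mm, short of the nearest possible stop, then switch to pushing from behind.

Request:
jog_arm(rows=[[0,0,-3,0,0,0,255],[0,0,-6,0,0,0,255],[0,0,-9,0,0,0,255],[0,0,-12,0,0,0,255],[0,0,-15,0,0,0,255]])

```text
t: 8.1
eef_pos: [0.524, -0.1243, 0.0207]
orientation: [-1.571, -0.0, 1.765]
contact_force: [-0.5, 0.8, -3.0]
opening: 0.0645
```

Request:
jog_arm(rows=[[0,0,0,0,0,0,255],[0,0,0,0,0,0,0],[0,0,0,0,0,0,0],[0,0,0,0,0,0,0]])

```text
t: 8.6
eef_pos: [0.524, -0.1244, 0.0209]
orientation: [-1.571, 0.0, 1.764]
contact_force: [-0.1, -0.2, -0.4]
opening: 0.0896
```

```bash
python3 - <<'E'
from h import *
o=observe();print(o['opening'],o['joint_pos']);togo([469.9,-134.9,21],1.765)
E
```

```text
0.08960926215017553 [ 0.13023804  0.55828537  0.0050191   1.98673082 -0.00476643  0.59620331
  1.90288254]
t 8.6 p [ 524.  -124.4   20.9] rpy [-1.5712e+00  1.0000e-04  1.7644e+00] F [-0.08 -0.15 -0.41]
go [ 0.1 -0.2 55.1] turn [ 0.0004 -0.0006 -0.0001]
```

Request:
jog_arm(rows=[[0,0,20,0,0,0,0],[0,0,45,0,0,0,0],[0,0,65,0,0,0,0],[0,0,65,0,0,0,255],[0,0,65,0,0,0,255]])

```text
t: 9.22
eef_pos: [0.4613, -0.1368, 0.021]
orientation: [-1.572, 0.0, 1.765]
contact_force: [-0.8, -1.0, 0.1]
opening: 0.0764
```

Request:
jog_arm(rows=[[0,0,0,0,0,0,255],[0,0,0,0,0,0,255],[0,0,0,0,0,0,255],[0,0,0,0,0,0,255],[0,0,0,0,0,0,255]])

```text
t: 9.85
eef_pos: [0.46, -0.1369, 0.0207]
orientation: [-1.571, -0.0, 1.764]
contact_force: [0.6, 0.1, 0.2]
opening: 0.0263
```

```bash
python3 lat.py 7|grep -v cover; python3 -c "
import cv2
b=cv2.imread('pics/side7.png')[230:380,230:430];cv2.imwrite('pics/c7.png',cv2.resize(b,None,fx=3.5,fy=3.5,interpolation=3))"
```

```text
t 9.85 p [ 460.  -136.9   20.7] rpy [-1.5708e+00 -1.0000e-04  1.7645e+00] F [0.61 0.1  0.16]
go [  0.   -0.3 -10. ] turn [-0.     -0.0005  0.0001]
top box 914 a [-69.5  -1.9] z 44.6
    -80 [-8.5 30.4] mid 10.9
    -60 [-31.4  30.6] mid -0.4
    -40 [-31.  30.] mid -0.5
    -20 [-31.1  30.3] mid -0.4
    0 [-45.4  47. ] mid 0.8
    20 [-45.8  47.3] mid 0.8
    40 [-45.9  47.9] mid 1.0
    60 [-47.   47.9] mid 0.4
    80 [-45.8  47.4] mid 0.8
    100 [-45.4  47.1] mid 0.8
top deck 713 a [-73.4  -2.8] z 12.6
    -80 [-55.   55.6] mid 0.3
    -60 [-55.2  55.3] mid 0.0
    -40 [-56.1  55.6] mid -0.2
    -20 [-55.   55.3] mid 0.2
side box 1108 a [-66.4   0.3] z 44.1
    -80 [-32.6  29.4] mid -1.6
    -60 [-33.7  30.4] mid -1.6
    -40 [-33.5  30.4] mid -1.6
    -20 [-33.8  29.5] mid -2.1
    0 [-48.9  45.4] mid -1.8
    20 [-49.5  44.9] mid -2.3
    40 [-49.7 -22.9] mid -36.3
    60 [-49.5  44.7] mid -2.4
    80 [-48.9  44.2] mid -2.3
    100 [-49.   47.4] mid -0.8
side deck 357 a [-65.1  -2.5] z 12.2
    -60 [-48.   56.2] mid 4.1
    -40 [-53.1  55. ] mid 1.0
    -20 [-55.7  55.7] mid -0.0
```

View pics/c7.png

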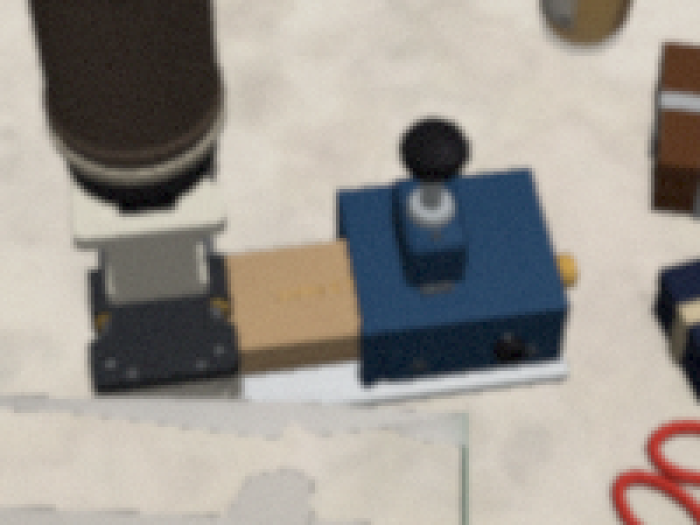

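Request:
jog_arm(rows=[[0,0,0,0,0,0,255],[0,0,-3,0,0,0,255],[0,0,-6,0,0,0,255],[0,0,-9,0,0,0,255],[0,0,-12,0,0,0,255]])

```text
t: 10.58
eef_pos: [0.4722, -0.1345, 0.0207]
orientation: [-1.571, -0.0, 1.765]
contact_force: [-0.2, 0.0, -0.5]
opening: 0.0006
```

Request:
jog_arm(rows=[[0,0,-1,0,0,0,255],[0,0,-2,0,0,0,255],[0,0,-3,0,0,0,255],[0,0,-4,0,0,0,255]])

```text
t: 11.08
eef_pos: [0.4758, -0.1338, 0.0207]
orientation: [-1.571, -0.0, 1.764]
contact_force: [-0.6, -0.6, -0.4]
opening: 0.0006
```

Request:
jog_arm(rows=[[0,0,-1,0,0,0,255],[0,0,-2,0,0,0,255],[0,0,-3,0,0,0,255],[0,0,-4,0,0,0,255]])

```text
t: 11.58
eef_pos: [0.4795, -0.133, 0.0206]
orientation: [-1.57, -0.0, 1.764]
contact_force: [-1.6, 0.1, -1.4]
opening: 0.0008
```

Request:
jog_arm(rows=[[0,0,-1,0,0,0,255],[0,0,-2,0,0,0,255],[0,0,-2,0,0,0,255]])

```text
t: 11.95
eef_pos: [0.4819, -0.1325, 0.0207]
orientation: [-1.571, -0.0, 1.765]
contact_force: [-1.0, 0.8, -1.3]
opening: 0.0002
```

Request:
jog_arm(rows=[[0,0,-1,0,0,0,255],[0,0,-2,0,0,0,255],[0,0,-2,0,0,0,255]])

```text
t: 12.32
eef_pos: [0.4839, -0.1322, 0.0208]
orientation: [-1.571, 0.0, 1.765]
contact_force: [-0.7, -0.2, -1.1]
opening: 0.0004
```

```bash
cat > st.py <<'E'
from plant import observe
import numpy as np
o=observe();d=np.array([.9811,.1934]);p=o['eef_pos'][:2]*1000-[563.3,-116.5]
print('a',(p@d).round(2),'push',-(o['contact_force'][:2]@d).round(2),o['contact_force'].round(1),'t',round(o['t'],1))
E
python3 lat.py 8|grep -E 'box|^t '; python3 st.py
```

```text
t 12.32 p [ 483.9 -132.2   20.8] rpy [-1.5711e+00  1.0000e-04  1.7645e+00] F [-0.72 -0.2  -1.11]
top box 408 a [-46.1  -1.7] z 44.7
side box 684 a [-44.4   0.6] z 44.0
a -81.0 push 0.58 [-0.6  0.1 -0.7] t 12.4
```

Request:
jog_arm(rows=[[0,0,-0.7,0,0,0,255],[0,0,-1.5,0,0,0,255],[0,0,-1.5,0,0,0,255]])

```text
t: 12.8
eef_pos: [0.4853, -0.1319, 0.0207]
orientation: [-1.571, 0.0, 1.764]
contact_force: [-2.7, -1.1, 1.0]
opening: 0.0002
```

Request:
jog_arm(rows=[[0,0,-0.7,0,0,0,255],[0,0,-1.5,0,0,0,255],[0,0,-1.5,0,0,0,255]])

```text
t: 13.18
eef_pos: [0.4868, -0.1316, 0.0207]
orientation: [-1.571, 0.0, 1.765]
contact_force: [-1.8, -0.6, 1.1]
opening: 0.0002
```

Request:
jog_arm(rows=[[0,0,-0.6,0,0,0,255],[0,0,-1.2,0,0,0,255]])

```text
t: 13.42
eef_pos: [0.4877, -0.1315, 0.0207]
orientation: [-1.571, -0.0, 1.764]
contact_force: [-2.6, 0.6, 1.1]
opening: 0.0004
```

```bash
python3 - <<'E'
from h import *
yaw=np.radians(11.15);d=np.array([np.cos(yaw),np.sin(yaw)]);n=np.array([-d[1],d[0]]);M=np.array([563.3,-116.5])
for c in('wrist','side'):
    f=shot(c,c+'9');P=cloud(f)*1000;h=cv2.cvtColor(f['color'],cv2.COLOR_RGB2HSV)
    q=P[...,:2]-M;a=q@d;s=q@n
    m=(h[...,0]>8)&(h[...,0]<25)&(h[...,1]>60)&(P[...,2]>15)&(P[...,2]<60)&(abs(s)<60)&(a>-110)&(a<5)
    print(c,m.sum(),(f['z_map']>0).mean())
    for lo in range(-40,40,10):
        k=m&(s>=lo)&(s<lo+10)
        if k.sum()>5: print(lo,k.sum(),np.percentile(a[k],[0,2,98]).round(1),np.percentile(P[...,2][k],[2,50,98]).round(1))
E
```

```text
wrist 110 0.996044921875
-10 94 [-87.7 -86.7 -52.7] [27.1 44.6 49.2]
0 16 [-87.9 -87.8 -85.6] [41.5 46.7 50.6]
side 635 0.98625
-40 119 [-34.2 -32.5  -1.7] [20.1 36.4 46.3]
-30 82 [-33.7 -33.3  -0.2] [22.5 44.1 47.2]
-20 89 [-41.1 -39.7  -0.1] [40.3 44.3 46.5]
-10 97 [-42.5 -42.   -0.1] [41.2 44.5 47. ]
0 85 [-39.6 -37.2   0.1] [41.3 44.  46.5]
10 79 [-36.2 -35.7   0.4] [41.7 44.3 47.4]
20 74 [-36.3 -35.6   0. ] [41.4 44.5 47.1]
30 9 [-35.7 -35.4  -1.7] [42.5 43.1 44.2]
```

Request:
jog_arm(rows=[[0,0,-0.6,0,0,0,255],[0,0,-1.2,0,0,0,255]])

```text
t: 13.78
eef_pos: [0.489, -0.1312, 0.0207]
orientation: [-1.571, -0.0, 1.765]
contact_force: [-1.8, -0.9, 1.4]
opening: 0.0007
```

Request:
jog_arm(rows=[[0,0,-0.6,0,0,0,255],[0,0,-1.2,0,0,0,255]])

```text
t: 14.02
eef_pos: [0.4901, -0.1309, 0.0207]
orientation: [-1.571, -0.0, 1.765]
contact_force: [-2.4, -0.3, 1.9]
opening: 0.0005
```

Request:
jog_arm(rows=[[0,0,-0.6,0,0,0,255],[0,0,-1.2,0,0,0,255]])

```text
t: 14.28
eef_pos: [0.4905, -0.1309, 0.0206]
orientation: [-1.569, -0.0, 1.764]
contact_force: [-6.7, -1.6, 5.0]
opening: 0.0003
```

Force jumped to ~6.9 N with the TCP lagging its command; hold to read the settled value.

Request:
jog_arm(rows=[[0,0,0,0,0,0,255]])

```text
t: 14.4
eef_pos: [0.4905, -0.1309, 0.0206]
orientation: [-1.57, -0.0, 1.764]
contact_force: [-5.6, -1.1, 3.5]
opening: 0.0004
```

```bash
python3 st.py; python3 - <<'E'
from h import *
togo([490.5,-130.9,20.7],1.7648)
E
```

```text
a -74.18 push 5.71 [-5.6 -1.1  3.5] t 14.4
t 14.4 p [ 490.5 -130.9   20.6] rpy [-1.5695e+00 -3.0000e-04  1.7641e+00] F [-5.61 -1.09  3.52]
go [ 0.  -0.1  0. ] turn [-0.0013 -0.0007  0.0003]
```

Request:
jog_arm(rows=[[0,0,-0.4,0,0,0,255],[0,0,-0.4,0,0,0,255]])

```text
t: 14.65
eef_pos: [0.4905, -0.1309, 0.0206]
orientation: [-1.569, -0.0, 1.764]
contact_force: [-6.0, -1.4, 4.0]
opening: 0.0006
```

```bash
python3 st.py
```

```text
a -74.2 push 6.19 [-6.  -1.4  4. ] t 14.7
```

Request:
jog_arm(rows=[[0,0,-0.5,0,0,0,255],[0,0,-0.5,0,0,0,255]])

```text
t: 14.9
eef_pos: [0.4905, -0.1309, 0.0205]
orientation: [-1.568, -0.001, 1.764]
contact_force: [-8.1, -0.7, 6.3]
opening: 0.0005
```

```bash
python3 st.py
```

```text
a -74.21 push 8.05 [-8.1 -0.7  6.3] t 14.9
```

8 N in all with no movement: the box is against the stop. Back off gently, then rise.

Request:
jog_arm(rows=[[0,0,1,0,0,0,255],[0,0,3,0,0,0,255],[0,0,8,0,0,0,255],[0,0,25,0,0,0,255],[0,-30,30,0,0,0,255]])

```text
t: 15.52
eef_pos: [0.4591, -0.1364, 0.0494]
orientation: [-1.566, -0.002, 1.764]
contact_force: [-0.3, -0.3, 0.3]
opening: 0.0002
```

Request:
jog_arm(rows=[[0,-50,0,0,0,0,255],[0,-100,0,0,0,0,255],[0,-145,0,0,0,0,255],[0,-160,0,0,0,0,255],[0,-160,0,0,0,0,255]])

```text
t: 16.15
eef_pos: [0.4625, -0.1366, 0.211]
orientation: [-1.572, 0.0, 1.764]
contact_force: [-0.3, 0.5, -0.1]
opening: 0.0002
```

```bash
python3 lat.py 10|grep -E 'box|^t '; python3 - <<'E'
from h import *
togo([604.5,-108.3,185],1.765)
b=cv2.imread('pics/side10.png')[230:380,230:430];cv2.imwrite('pics/c10.png',cv2.resize(b,None,fx=3.5,fy=3.5,interpolation=3))
E
```

```text
t 16.15 p [ 462.5 -136.6  211. ] rpy [-1.5721e+00  5.0000e-04  1.7642e+00] F [-0.28  0.52 -0.08]
top box 919 a [-62.  -2.] z 44.7
side box 1033 a [-61.8   0.3] z 43.9
t 16.25 p [ 461.6 -136.3  209.3] rpy [-1.5688e+00 -8.0000e-04  1.7644e+00] F [ 0.82  1.51 -0.15]
go [-1.000e-01  2.400e+01 -1.457e+02] turn [-0.002  -0.0006  0.0008]
```

View pics/c10.png

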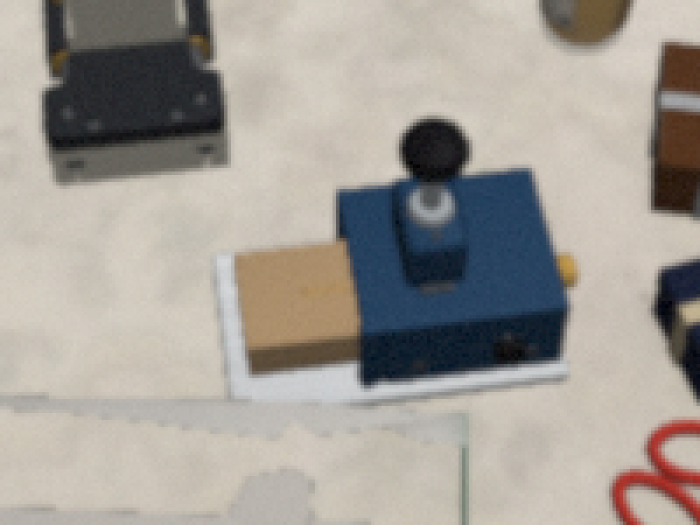

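The box shows about 62 mm outside, so it is about 58 mm deep, inside the allowed stop range; the knob is up. Go over the knob.

Request:
jog_arm(rows=[[0,0,-40,0,0,0,255],[0,0,-85,0,0,0,255],[0,0,-125,0,0,0,255],[0,12,-145,0,0,0,255],[0,24,-145,0,0,0,255]])

```text
t: 16.88
eef_pos: [0.605, -0.1076, 0.1837]
orientation: [-1.568, -0.001, 1.766]
contact_force: [0.1, -0.3, -0.2]
opening: 0.0003
```

Request:
jog_arm(rows=[[0,0,0,0,0,0,255],[0,0,0,0,0,0,255]])

```text
t: 17.12
eef_pos: [0.6041, -0.1089, 0.1866]
orientation: [-1.57, -0.0, 1.764]
contact_force: [-0.3, 0.1, -0.6]
opening: 0.0005
```

```bash
python3 - <<'E'
from h import *
togo([604.5,-108.3,167],1.765)
b=shot('side','side11')['color'][180:380,230:430,::-1];cv2.imwrite('pics/c11.png',cv2.resize(b,None,fx=3,fy=3,interpolation=3))
E
```

```text
t 17.12 p [ 604.1 -108.9  186.6] rpy [-1.5700e+00 -1.0000e-04  1.7637e+00] F [-0.31  0.11 -0.64]
go [ 0.5 19.6 -0.5] turn [-0.0008 -0.0013  0.0001]
```

View pics/c11.png

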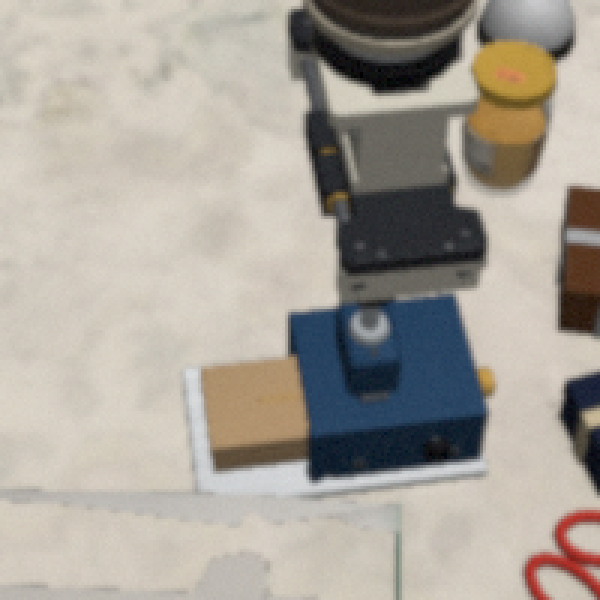

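Fingertips are over the knob, box in place. Press down in steps.

Request:
jog_arm(rows=[[0,8,0,0,0,0,255],[0,16,0,0,0,0,255],[0,22,0,0,0,0,255],[0,26,0,0,0,0,255],[0,30,0,0,0,0,255]])

```text
t: 17.8
eef_pos: [0.6048, -0.1085, 0.1566]
orientation: [-1.571, -0.0, 1.764]
contact_force: [-2.0, 0.5, 4.5]
opening: 0.0009
```

Request:
jog_arm(rows=[[0,3,0,0,0,0,255],[0,6,0,0,0,0,255],[0,8,0,0,0,0,255],[0,8,0,0,0,0,255]])

```text
t: 18.3
eef_pos: [0.6049, -0.1085, 0.1495]
orientation: [-1.571, 0.0, 1.764]
contact_force: [-7.3, -0.0, 12.4]
opening: 0.0006
```

Request:
jog_arm(rows=[[0,1.5,0,0,0,0,255],[0,3,0,0,0,0,255],[0,4,0,0,0,0,255],[0,4,0,0,0,0,255],[0,4,0,0,0,0,255]])

```text
t: 18.92
eef_pos: [0.605, -0.1085, 0.1473]
orientation: [-1.572, 0.0, 1.764]
contact_force: [-11.2, 0.5, 27.2]
opening: 0.0005
```

The hard stop is reached (z 147 mm, 27 N) and was held. Release.

Request:
jog_arm(rows=[[0,-5,0,0,0,0,255],[0,-11,0,0,0,0,255],[0,-17,0,0,0,0,255],[0,-23,0,0,0,0,255],[0,-35,0,0,0,0,255]])

```text
t: 19.55
eef_pos: [0.6049, -0.1084, 0.1796]
orientation: [-1.57, -0.0, 1.765]
contact_force: [0.3, -0.5, -1.1]
opening: 0.0003
```

Request:
jog_arm(rows=[[0,-40,0,0,0,0,255],[0,-60,60,0,0,0,255],[0,-60,120,0,0,0,255],[0,-60,145,0,0,0,255],[0,-60,145,0,0,0,255]])

```text
t: 20.18
eef_pos: [0.4615, -0.137, 0.2405]
orientation: [-1.572, 0.001, 1.763]
contact_force: [0.1, -0.3, 0.4]
opening: 0.0004
```

```bash
python3 lat.py 12|grep -E 'box|^t '; python3 - <<'E'
from h import *
for c in('top','side'):
    for k in('0','10','12'):
        if c+k=='top10' : pass
        P=cloud(load(c+k)); m=(P[...,2]>.135)&(P[...,2]<.185)&(abs(P[...,0]-.604)<.03)&(abs(P[...,1]+.108)<.03)
        q=P[m]; print(c,k,m.sum(),q.mean(0).round(4),np.percentile(q[:,2],[50,95]).round(4))
        m=(P[...,2]>.06)&(P[...,2]<.13)&(P[...,1]>.1)&(P[...,1]<.4)&(P[...,0]>.5)&(P[...,0]<.8);print('   jars',P[m].mean(0).round(4))
b=load('side12')['color'][180:380,230:430,::-1];cv2.imwrite('pics/c12.png',cv2.resize(b,None,fx=3,fy=3,interpolation=3))
E
```

```text
t 20.18 p [ 461.5 -137.   240.5] rpy [-1.5718e+00  5.0000e-04  1.7629e+00] F [ 0.06 -0.29  0.39]
top box 918 a [-62.  -2.] z 44.8
side box 1024 a [-61.6   0.3] z 44.0
top 0 329 [ 0.6043 -0.1077  0.1656] [0.1659 0.1696]
   jars [0.6711 0.1835 0.0943]
top 10 329 [ 0.6043 -0.1077  0.1656] [0.1659 0.1692]
   jars [0.6714 0.1833 0.0942]
top 12 329 [ 0.6043 -0.1077  0.1658] [0.1662 0.1697]
   jars [0.671  0.1832 0.0942]
side 0 311 [ 0.6052 -0.1129  0.164 ] [0.1652 0.1684]
   jars [0.6762 0.1711 0.0911]
side 10 314 [ 0.6052 -0.1128  0.1638] [0.1651 0.1683]
   jars [0.676  0.1715 0.091 ]
side 12 315 [ 0.6052 -0.1129  0.1638] [0.1653 0.1684]
   jars [0.6763 0.1717 0.0911]
```

View pics/c12.png

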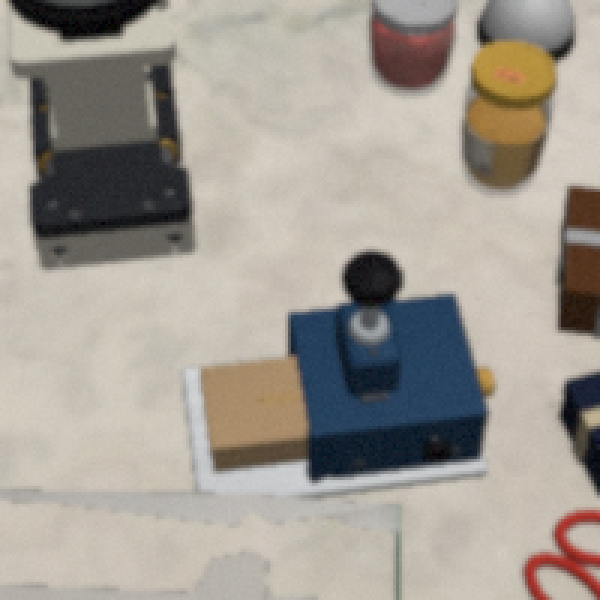

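Knob is fully up, the box has not moved and the jars are unmoved, with the arm clear. Hand in.

```bash
python3 -c "
from plant import job_done
print(job_done())"
```

```text
the job is handed in; nothing more can be done
None
```

The box is in the press against its stop, the date stamp was pressed once, and the job is handed in; no verdict was reported.

- **Insertion:** I carried the box to the deck, slid it about 43 mm in, then let go and pushed its rear end with closed fingers. The push rose from about 2.5 N to about 8 N with the fingertips no longer moving, so I took that as the stop and backed off. The box sits about 58 mm deep, within the 53–83 mm range given.
- **Stamping:** I pressed the knob about 20 mm down to its hard stop, where the wrist read 27 N, held it briefly and released it.
- **Last checks:** The cameras showed the knob back at its starting height and the box unmoved by the stamping, to within 0.2 mm. The honey and jam jars were unmoved. The spice jar was not measured, but the arm stayed well away from it. The arm was clear of everything.
- **Not confirmed directly:** The stop itself is hidden, so the box being home rests on the force jump and the depth. While I pressed the knob there was also a sideways wrist force of about 11 N, but the press and box did not shift.

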